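Shut the feeder gate and load a gearbox housing

ROBOT

A 7-joint arm with a two-finger parallel gripper is mounted at the origin on the work surface. World frame = base frame: x ahead of the robot, y to its left, z up, the work surface at z = 0. Lengths are in m, angles in rad, forces in N, time in s.
With the tool pointing down it reaches from about 0.425 to 0.95 m from the base axis. Payload 4.7 kg.
Tool frame: the origin (TCP) lies at the very end of the fingers, on their centre line; the grasp point (between the pads) lies 19 mm behind it; z points along the fingers, y is the direction in which the jaws open and shut (so a half turn about z gives the same grasp; the last joint's range is limited). The gripper opens to 85 mm and grips with 20 to 120 N. Pads are 22 mm wide; open, the fingers measure 114 mm over their backs; the gripper's body (76 mm by 85 mm) begins 54 mm behind the grasp point. The pads swing forward as they close: fully open they stand 13 mm farther back than shut.
Start: joints at [-1.228, 0.469, -0.049, 1.532, 0.024, 1.141, -0.082], TCP at [0.245, 0.629, 0.231] pointing down, gripper open.
Joint ranges: [-2.59, 2.59], [-0.33, 1.99], [-1.39, 1.29], [0.1, 2.45], [-1.04, 4.18], [0.21, 1.99], [-2.66, 2.66]. Speed limits (rad/s): [2.57, 2.57, 3.14, 3.14, 3.14, 3.14, 3.14].

INTERFACE

Orientations are given as a rotation vector (axis times angle).
In Python, from bench import env gives the robot as it stands. Calls block until the motion is done:
- env.movep(position, orientation): joint-space move of the TCP to a pose.
- env.servo_line(position, rotation=None, max_speed=0.15, until_force=None): straight line of the TCP; rotation=None keeps the orientation; max_speed is the mean speed in m/s. With until_force (N) it stops when the force on the tool has changed by that much, and returns True; else False.
- env.move_joints(angles): joint-space move.
- env.gripper_to(opening): opening from 0.0 (shut) to 1.0 (fully open); the grip force is fixed at half the most; returns when the fingers have stopped.
- env.pause(seconds).
- env.inverse_kinematics(position, orientation): joint angles nearest the present ones, or None.
- env.capture(name): name is "scene" or "top" or "wrist"; returns a dict with "pixels" (420x560x3 uint8, red, green, blue), "mtx" (3x3 intrinsics, pixels), "distortion" ([k1, k2, p1, p2, k3] as OpenCV has them; the pictures are not rectified), "extrinsics" (4x4, takes a point from camera to world coordinates). Camera axes: x right, y up, looking along -z (the intrinsics and any distortion apply to the point x, -y, -z); pixel columns grow to the right and rows downward; lengths in m; the calibration is good to about 2 mm. A picture is of the moment at which its call begins. There is no depth.
A pose or a line that the arm cannot do raises env.PlanningError and nothing moves.
- env.close_job(): hands the job in, once; it reports no verdict.
Readings, each from a call of its own:
- env.read_time_s(): time.
- env.read_q(): joint angles.
- env.read_joint_vel(): joint speeds.
- env.read_joint_torque(): joint torques, N m.
- env.read_eef_pos(): TCP position.
- env.read_ee_rot(): TCP orientation.
- env.read_force(): force on the tool from outside, world axes, zero at the start.
- env.read_torque(): the same for the moment, N m.
- env.read_gripper_width(): opening from 0.0 (shut) to 1.0 (fully open).
Only numpy, scipy, OpenCV 4.12 (cv2) and the standard library are available. Lean on these libraries where they do the work, as an engineer would, in place of code of your own. Each camera call takes 0.05 s, during which the arm holds its last target.

TASK

Get the gravity feeder ready for the robot cell: first push its yellow gate fully home until the red spring catch drops behind it. Then take the orange gearbox housing and lay it lengthwise and upright between the rails on the sloping slide above the gate: set it down flat on the bed before you let go (do not drop it or let it tip), and leave it resting against the shut gate. Leave the blue housing and the other things on the bench where they are.

Things in the scene. Friction and masses are not known exactly. Their poses are not given: they have to be found in the camera images.
- feeder: Fixed gravity feeder, base plate 150 x 360 mm, x across, y towards its low end. Origin on the bench under the gate. It carries the tilted slide (slide), whose upper end is 250 mm above the bench. Dark gate guides stand at slide |x| 31 to 49, y -11 to 19 mm, 47 mm above the bed (60 mm at the catch's pivot). Below the gate a pick-up nest ends in a stop at slide y 125 mm.
- slide: White bed tilted 30 degrees, so slippery that a part slides down by itself. Origin on its surface, mid-width, at the gate's uphill face, 110 mm above the bench. x level across, y down the slope, z square to the bed, leaning to the low end. Channel 60 mm wide (x -30 to 30), 250 mm long above the gate (y -250 to 0), between rails 12 mm thick that stand 14 mm above the bed.
- gate (a joint): Yellow gate sliding level along the slide's x against about 7 N of friction plus 1 to 2 N drag of the catch; stays where it is left. Value in m: 0 = shut, hard on its stop; up to 0.075 = drawn out to -x (towards the robot). It shuts by moving to +x. Plate 8 mm thick (slide y 0 to 8 mm), top edge 46 mm above the bed.
- gate_push (a point): Centre of the outer (-x) face of the push flange at the gate's -x end, a yellow plate 40 mm wide (along the slide's y) x 48 mm high (along its z) x 8 mm thick, square to the slide's x axis. It moves with the gate: shut, it lies at x -100, y 4, z 24 mm in the slide's frame. Push it to +x.
- catch (a joint): Red spring catch, a 50 mm lever pivoted on the -x gate guide (slide x -36, y 4, z 51 mm). Value in rad: 0 = dropped; about 0.23 while its hook rides on the gate's top edge, as long as the gate is not home. Its spring (3 to 5 N at the hook) snaps it to 0 behind the plate's end when the gate is within about 1.5 mm of 0; the gate then cannot slide back.
- catch_hook (a point): Foot of the catch's hook (8 mm wide), 38 mm to the -x side of its pivot; with the gate shut and caught it lies 38 mm above the bed. The raised lever's thumb tab reaches about 75 mm above the bed.
- orange_housing: Orange gearbox housing with aluminium top plate and end covers, a closed block 44 (x) x 100 (y, lengthwise) x 60 mm high (z), flat sides, about 0.3 to 0.55 kg. Origin at the centre of its underside. Stands on the bench on its underside. Either end may face downhill.
- blue_housing: The same housing in blue; it stays where it is. Origin at the centre of its underside.
- multimeter: Yellow multimeter lying flat, 90 x 180 (y) x 45 mm. Bystander. Origin under its centre.
- mallet: Rubber mallet lying along its x axis, 300 mm long, black head 64 mm in diameter at its +x end. Bystander. Origin under its middle.
- screwdriver: Yellow-handled screwdriver, 210 mm long along x, handle 26 mm thick. Bystander. Origin under its middle.
- driver_red: Red-handled screwdriver, 180 mm long along x. Bystander. Origin under its middle.
- spanner: Steel spanner, 180 mm long along x, 8 mm thick. Bystander. Origin under its middle.
Things that resemble listed ones, but are neither listed nor needed, are in the scene too. What is shaped like the orange_housing but green or turquoise is not meant.

How it is judged:
On the way, in this order (a step that is already met when the one before it is completed fails the run):
1. The gate is fully home and the spring catch has dropped behind it (value of joint gate below 0.003 m and value of joint catch below 0.06 rad), for 0.3 s.
2. The orange housing, still gripped, lies flat on the bed of the slide, lengthwise between the rails, above the gate (contact force between the fingers and orange_housing above 1 N and angle between the z axis of orange_housing and the z axis of slide, either way round below 0.14 rad and angle between the y axis of orange_housing and the y axis of slide, either way round below 0.2 rad and z of orange_housing in the frame of slide between -0.004 and 0.006 m and x of orange_housing in the frame of slide between -0.012 and 0.012 m and y of orange_housing in the frame of slide between -0.2 and -0.044 m), for 0.1 s.
At the end, for the whole second after the job is handed in: The gate is shut (within 3 mm of its stop) with the catch down behind it (below 0.06 rad); the orange housing lies at rest, top up, flat on the slide's bed (within 4 mm and 0.07 rad), lengthwise (within 0.2 rad) between the rails, its lower end against the gate (within about 7 mm), released (all of step 1 and angle between the z axis of orange_housing and the z axis of slide, either way round below 0.07 rad and angle between orange_housing's own z axis and vertical below 0.7 rad and angle between the y axis of orange_housing and the y axis of slide, either way round below 0.2 rad and z of orange_housing in the frame of slide between -0.004 and 0.004 m and x of orange_housing in the frame of slide between -0.012 and 0.012 m and y of orange_housing in the frame of slide between -0.057 and -0.044 m and linear speed of orange_housing below 0.01 m/s); the robot touches nothing.
It fails at once if The blue housing or another thing on the bench is moved by more than 20 mm (distance of any of blue_housing, multimeter, mallet, screwdriver, driver_red, spanner from where it was at the start of the episode above 0.02 m).
It also fails if it takes over 58 s, if anything falls off the work surface, if the arm or the gripper's body presses on something with over 40 N, if the wrist force passes 120 N, or if a joint passes its speed limit or range.

## Working session

There is one attempt and no reset: what is moved stays moved. The work goes in short steps, each a Python script; the robot and the scene stay as the last script left them, time stands still between calls to the robot, and variables do not carry over. Pictures are saved under pics/ and viewed, and the job is handed in when it is done.

```bash
ls; mkdir -p pics; python3 - <<'E'
from bench import env
import cv2
for n in ["scene","top","wrist"]:
    c=env.capture(n); cv2.imwrite(f"pics/{n}0.png",c["pixels"][:,:,::-1]); print(n,c["mtx"].tolist(),c["distortion"],c["extrinsics"].round(4).tolist())
print(env.read_time_s(),env.read_ee_rot(),env.read_eef_pos())
E
```

```text
pics
scene [[397.1311534004707, 0.0, 285.0191806231797], [0.0, 397.1311534004707, 210.45185454627588], [0.0, 0.0, 1.0]] [-0.02577751  0.          0.          0.          0.        ] [[-0.6625, -0.5557, 0.5023, 1.2276], [0.7491, -0.4891, 0.4468, 0.6189], [-0.0026, 0.6722, 0.7403, 1.2091], [0.0, 0.0, 0.0, 1.0]]
top [[454.56706116844447, 0.0, 282.40458083669944], [0.0, 454.56706116844447, 206.34753251533147], [0.0, 0.0, 1.0]] [0.02009163 0.         0.         0.         0.        ] [[-0.0081, 0.9842, -0.1766, 0.1972], [-0.9999, -0.0094, -0.0066, -0.0498], [-0.0081, 0.1765, 0.9843, 1.6182], [0.0, 0.0, 0.0, 1.0]]
wrist [[332.10681378155886, 0.0, 283.3224622807977], [0.0, 332.10681378155886, 207.65746493274915], [0.0, 0.0, 1.0]] [-0.02818895  0.          0.          0.          0.        ] [[0.3614, -0.8902, -0.2773, 0.1747], [0.9324, 0.3441, 0.1107, 0.6567], [-0.0031, -0.2986, 0.9544, 0.3732], [0.0, 0.0, 0.0, 1.0]]
0.15 [-5.80680162e-01 -3.08723501e+00  2.37738785e-03] [0.24505606 0.62846277 0.23049018]
```

View pics/scene0.png

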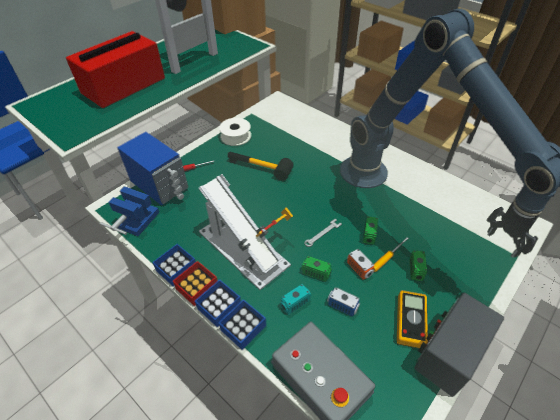

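View pics/top0.png

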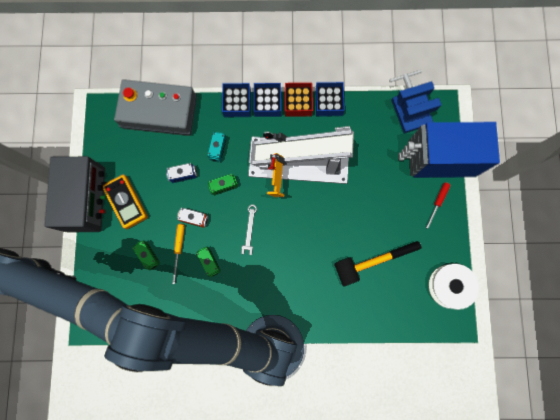

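View pics/wrist0.png

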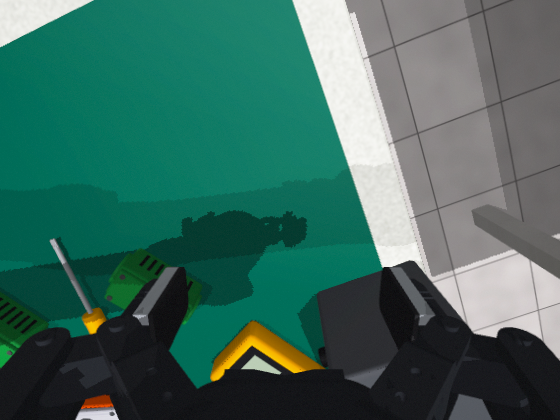

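```bash
python3 - <<'E'
import cv2
t=cv2.imread("pics/top0.png"); s=cv2.imread("pics/scene0.png")
def crop(im,x,y,w,h,k,n): cv2.imwrite(n,cv2.resize(im[y:y+h,x:x+w],None,fx=k,fy=k,interpolation=cv2.INTER_CUBIC))
crop(t,240,115,120,90,6,"pics/t_feed.png")
crop(t,100,120,133,100*1+65,5*0+4,"pics/t_hous.png")
crop(s,190,165,120,125,5*1-0,"pics/s_feed.png") if 0 else crop(s,190,165,120,120,5,"pics/s_feed.png")
crop(s,290,200,140,120,5,"pics/s_hous.png")
E
```

```text
(no output)
```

View pics/t_feed.png

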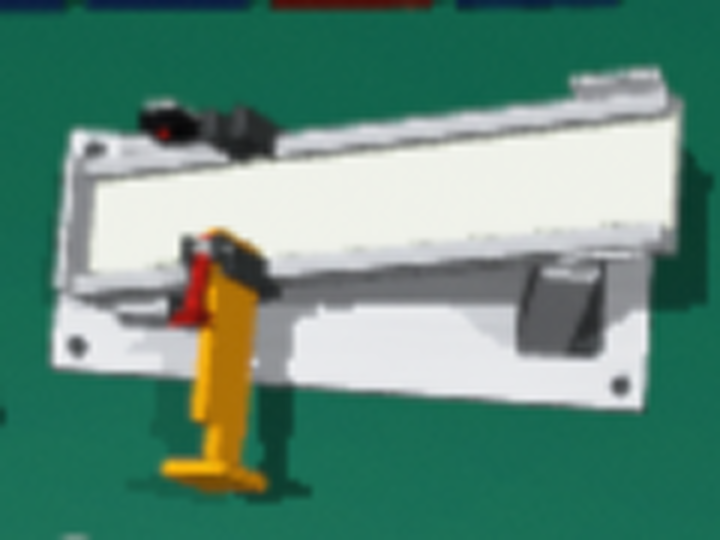

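View pics/t_hous.png

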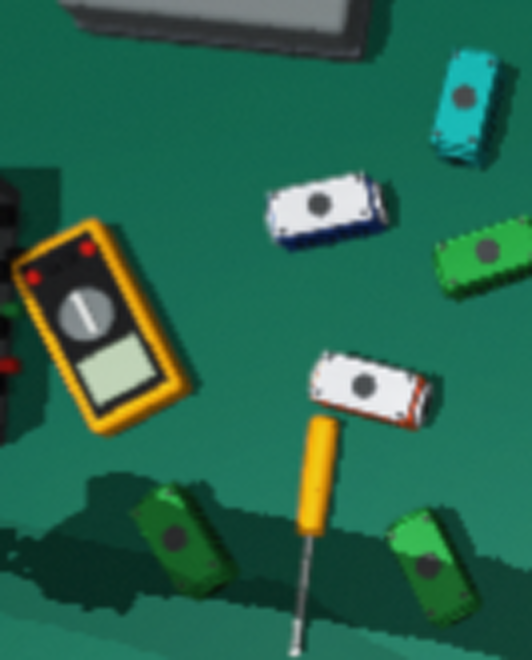

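View pics/s_feed.png

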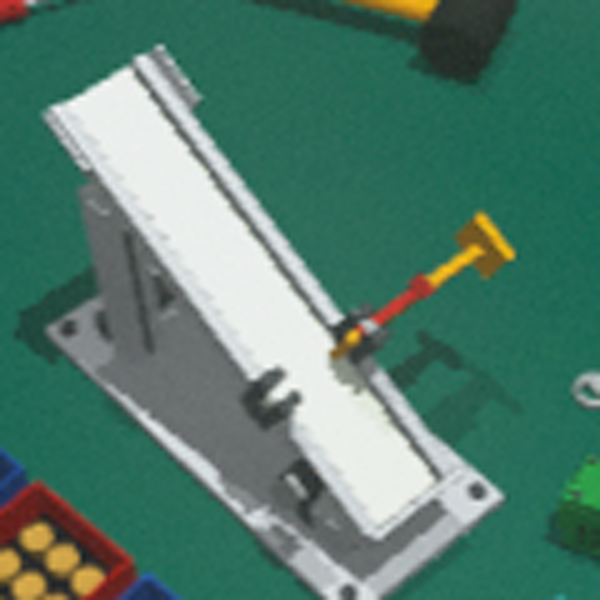

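View pics/s_hous.png

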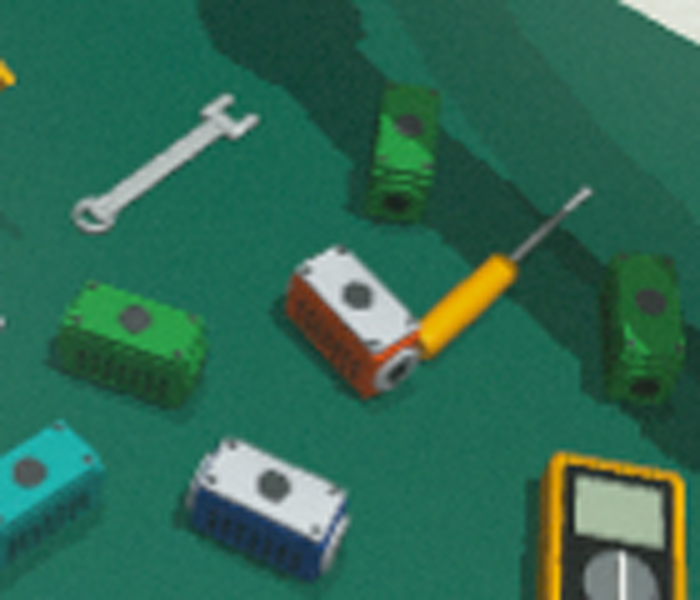

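```bash
cat > h.py <<'E'
from bench import env
import cv2, numpy as np, pickle
from scipy.spatial.transform import Rotation as R
from scipy.optimize import least_squares
def proj(c,P):
    P=np.atleast_2d(P); T=np.linalg.inv(c["extrinsics"]); Q=P@T[:3,:3].T+T[:3,3]; Q=Q*[1,-1,-1]
    return cv2.projectPoints(Q.reshape(-1,1,3),np.zeros(3),np.zeros(3),np.array(c["mtx"]),np.array(c["distortion"]))[0][:,0]
def unproj(c,px,z):
    u=cv2.undistortPoints(np.array(px,float).reshape(-1,1,2),np.array(c["mtx"]),np.array(c["distortion"]))[:,0]
    d=np.c_[u[:,0],-u[:,1],-np.ones(len(u))]@c["extrinsics"][:3,:3].T; o=c["extrinsics"][:3,3]
    return o+d*((z-o[2])/d[:,2])[:,None]
def Rz(a): return R.from_euler('z',a).as_matrix()
def slideT(p):
    T=np.eye(4); T[:3,:3]=Rz(p[2])@R.from_euler('x',-30,degrees=True).as_matrix(); T[:3,3]=[p[0],p[1],.11]; return T
def tf(T,P): return np.atleast_2d(P)@T[:3,:3].T+T[:3,3]
def box(x0,x1,y0,y1,z0,z1): return np.array([[x,y,z] for x in(x0,x1) for y in(y0,y1) for z in(z0,z1)])
def drawbox(im,c,T,b,col,k,off):
    p=(proj(c,tf(T,box(*b)))-off+.5)*k-.5
    for i in range(8):
        for j in range(i+1,8):
            if bin(i^j).count('1')==1: cv2.line(im,tuple(p[i].round().astype(int)),tuple(p[j].round().astype(int)),col,1,cv2.LINE_AA)
def big(c,x,y,w,h,k): return cv2.resize(c["pixels"][y:y+h,x:x+w,::-1].copy(),None,fx=k,fy=k,interpolation=cv2.INTER_CUBIC)
E
python3 - <<'E'
from h import *
t=env.capture("top"); s=env.capture("scene"); pickle.dump((t,s),open("c0.pkl","wb"))
# housing
h=unproj(t,np.array([(322,352),(430,375),(418,430),(312,398)])/4+[100,120],.06)
print(h.round(4), np.linalg.norm(h-np.roll(h,1,0),axis=1).round(3))
# slide: list of (cam,px,slide coords)
o=np.array([240,115]);q=np.array([190,165])
L=[(t,np.array([680,115])/6+o,[30,-250,0]),(t,np.array([668,228])/6+o,[-30,-250,0]),(t,np.array([95,182])/6+o,[30,125,0]),(t,np.array([88,272])/6+o,[-30,125,0]),
(s,np.array([160,47])/5+q,[-42,-250,14]),(s,np.array([45,108])/5+q,[42,-250,14]),(s,np.array([375,530])/5+q,[30,125,0])]
def f(p): return np.ravel([proj(c,tf(slideT(p),np.array(x)/1000))[0]-u for c,u,x in L])
r=least_squares(f,[.55,0,0],loss='soft_l1'); print(r.x,r.fun.reshape(-1,2).round(1)); np.save("sl.npy",r.x)
T=slideT(r.x)
for c,n,a in((t,"t",(240,115,120,90,6)),(s,"s",(190,165,120,120,5))):
    im=big(c,*a); 
    for b,col in(((-.042,-.03,-.25,.125,0,.014),(0,0,255)),((.03,.042,-.25,.125,0,.014),(0,0,255)),((-.049,-.031,-.011,.019,0,.047),(255,0,0)),((.031,.049,-.011,.019,0,.047),(255,0,0)),((-.175,-.167,-.016,.024,0,.048),(255,0,255))):
        drawbox(im,c,T,b,col,a[4],np.array(a[:2]))
    cv2.imwrite(f"pics/ov_{n}.png",im)
E
```

```text
[[0.4743 0.3156 0.06  ]
 [0.4531 0.2211 0.06  ]
 [0.4051 0.2304 0.06  ]
 [0.4339 0.323  0.06  ]] [0.041 0.097 0.049 0.097]
[ 0.6634639  -0.04888144 -0.09114993] [[-0.1  0.7]
 [ 0.8  0.1]
 [-0.5 -0.1]
 [-0.9  1. ]
 [-3.4  0.3]
 [ 0.1 -0.6]
 [-0.5  1.3]]
```

View pics/ov_t.png

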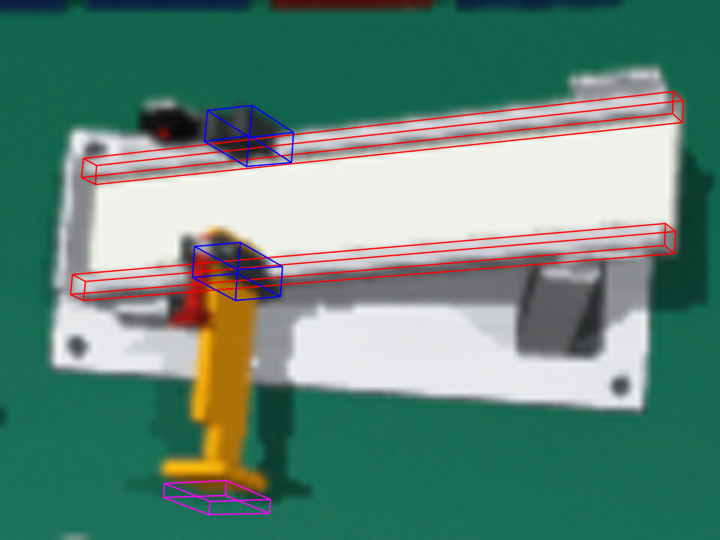

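View pics/ov_s.png

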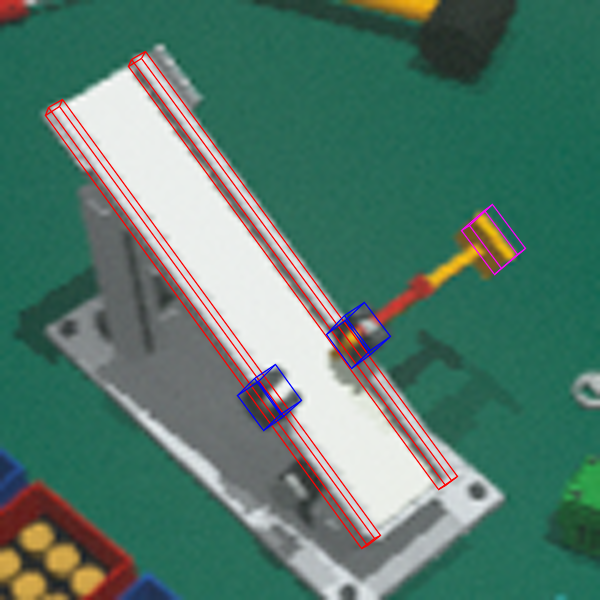

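```bash
cat >> h.py <<'E'
def tooldown(yaw): # tool y axis along world direction yaw (jaw axis), z down
    y=np.array([np.cos(yaw),np.sin(yaw),0]); z=np.array([0,0,-1.]); return np.c_[np.cross(y,z),y,z]
def rv(M): return R.from_matrix(M).as_rotvec()
E
python3 - <<'E'
from h import *
c=env.capture("wrist"); Tt=np.eye(4); Tt[:3,:3]=R.from_rotvec(env.read_ee_rot()).as_matrix(); Tt[:3,3]=env.read_eef_pos()
M=np.linalg.inv(Tt)@c["extrinsics"]; print(M.round(3)); print(Tt.round(3))
T=slideT(np.load("sl.npy"))
for a in (-.23,-.23+np.pi): print(env.inverse_kinematics([.46,.27,.25],rv(tooldown(a))))
for sg in(1,-1):
    Rm=T[:3,:3]@np.array([[0,sg,0],[sg,0,0],[0,0,-1.]]); 
    for p in([0,-.06,.02],[0,-.06,.12]): print(sg,np.linalg.det(Rm),env.inverse_kinematics(tf(T,p)[0],rv(Rm)))
for a in(-np.pi/2,np.pi/2): print(env.inverse_kinematics(tf(T,[-.2,.004,.02])[0],rv(tooldown(a-.09))),tf(T,[-.2,.004,.02])[0])
E
```

```text
[[ 0.002  0.954  0.299  0.076]
 [ 1.    -0.002  0.001  0.001]
 [ 0.002  0.299 -0.954 -0.143]
 [ 0.     0.     0.     1.   ]]
[[-0.932  0.363 -0.     0.245]
 [ 0.363  0.932 -0.001  0.629]
 [-0.    -0.001 -1.     0.231]
 [ 0.     0.     0.     1.   ]]
[-0.92229506  0.22264705  0.3720862   1.86384497 -0.09156189  1.07165205
 -0.74467296]
[-0.43665965  0.23092996 -0.20560534  1.83701829  0.05303816  1.07892842
  2.24957221]
1 1.0 [-0.55476594  0.64165108  0.60155229  1.66565753  0.20541656  1.00598877
 -0.2477586 ]
1 1.0 [-0.64622868  0.57398107  0.64430071  1.5623826   0.19788019  1.1972765
 -0.24083534]
-1 1.0 [-0.12138375  0.57684376 -0.04671654  1.63704019  0.5888533   1.14643877
  2.58038453]
-1 1.0 [-0.16804876  0.51220194 -0.08271944  1.53037978  0.54985106  1.33000914
  2.60965863]
[-0.7836302   0.36530309  0.90402739  2.16099028 -0.40597768  0.79068776
 -1.28021189] [ 0.46551971 -0.01726848  0.12532051]
[-0.3738314   0.27318131  0.37842787  2.14228491 -0.14676218  0.74998913
  1.58034174] [ 0.46551971 -0.01726848  0.12532051]
```

```bash
python3 - <<'E'
from h import *
env.movep([.44,.27,.28],rv(tooldown(-.23))); a=env.capture("wrist"); print(env.read_time_s())
env.movep([.53,-.02,.34],rv(tooldown(-.09))); b=env.capture("wrist"); print(env.read_time_s())
pickle.dump((a,b),open("c1.pkl","wb"))
cv2.imwrite("pics/w1.png",a["pixels"][:,:,::-1]);cv2.imwrite("pics/w2.png",b["pixels"][:,:,::-1])
E
```

```text
1.875
3.1083
```

View pics/w1.png

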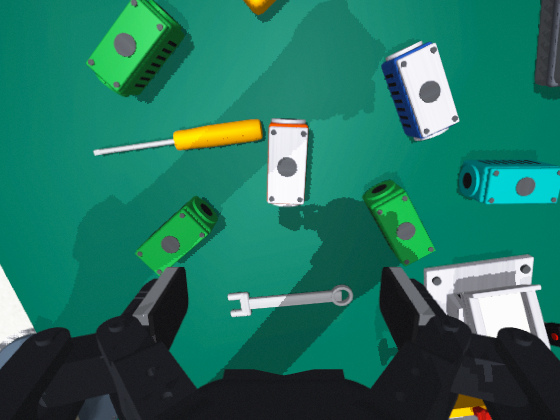

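View pics/w2.png

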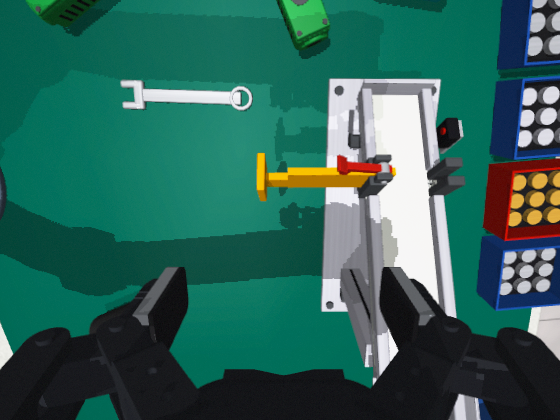

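```bash
python3 - <<'E'
from h import *
a,b=pickle.load(open("c1.pkl","rb"))
cv2.imwrite("pics/w1z.png",big(a,225,105,120,115,5)); cv2.imwrite("pics/w2z.png",big(b,310,65,170,140,4))
cv2.imwrite("pics/w2f.png",big(b,245,135,150,80,5))
E
```

```text
(no output)
```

View pics/w1z.png

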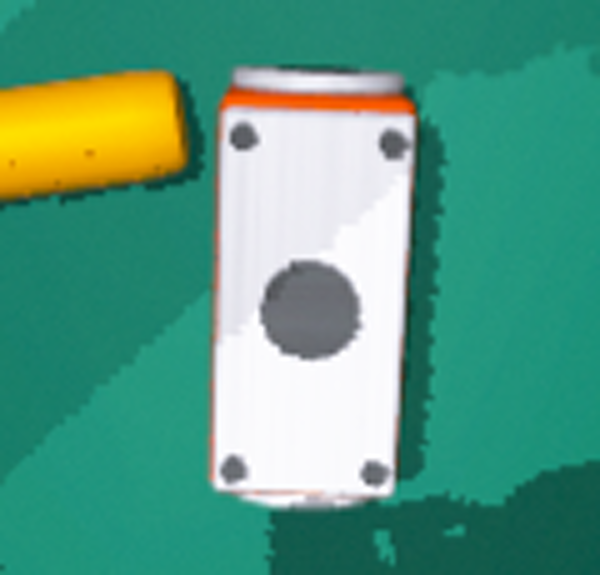

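View pics/w2z.png

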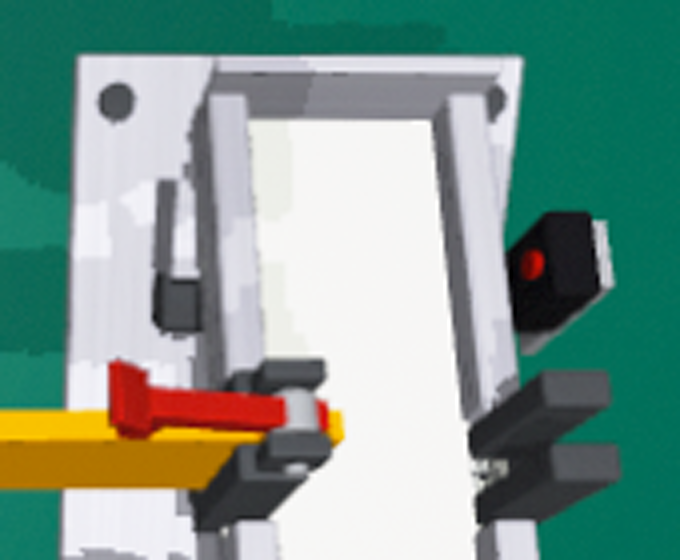

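View pics/w2f.png

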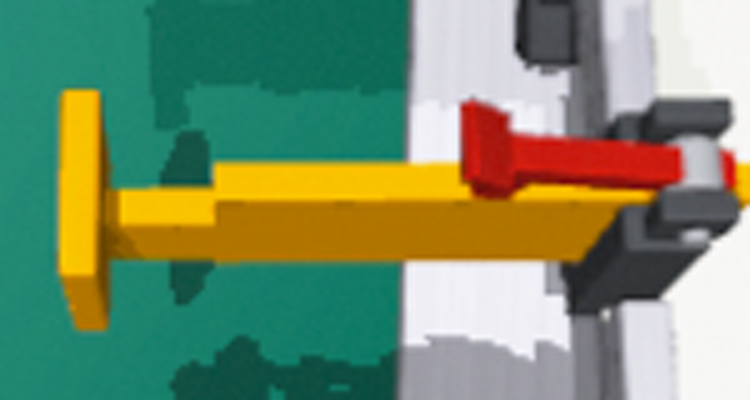

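```bash
python3 - <<'E'
from h import *
a,b=pickle.load(open("c1.pkl","rb")); t,s=pickle.load(open("c0.pkl","rb"))
o=np.array([240,115]);q=np.array([190,165]); z2=lambda u,v:np.array([u,v])/4+[310,65]-.375; zf=lambda u,v:np.array([u,v])/5+[245,135]-.4
zt=lambda u,v:np.array([u,v])/6+o; zs=lambda u,v:np.array([u,v])/5+q
L=[(b,z2(545,372),[31,19,47]),(b,z2(608,372),[49,19,47]),(b,z2(553,481),[31,-11,47]),(b,z2(620,481),[49,-11,47]),
(b,z2(245,118),[-30,125,0]),(b,z2(435,120),[30,125,0]),(b,z2(212,93),[-42,125,14]),(b,z2(247,93),[-30,125,14]),(b,z2(448,93),[30,125,14]),(b,z2(484,93),[42,125,14]),
(t,zt(680,115),[30,-250,0]),(t,zt(672,228),[-30,-250,0]),
(s,zs(45,108),[42,-250,14])]
G=[(zf(58,91),[-100,24,48]),(zf(60,276),[-100,-16,48]),(zf(75,329),[-100,-16,0]),(zf(100,91),[-92,24,48]),(zf(106,329),[-92,-16,0])]
def f(p):
    T=slideT(p)
    return np.r_[np.ravel([proj(c,tf(T,np.array(x)/1000))[0]-u for c,u,x in L]),np.ravel([proj(b,tf(T,np.array(x)/1000-[p[3],0,0]))[0]-u for u,x in G])]
r=least_squares(f,[.55,0,0,.06],loss='soft_l1'); print(r.x,'\n',r.fun.reshape(-1,2).round(1).tolist()); np.save("sl.npy",r.x)
T=slideT(r.x); print(tf(T,[-.1-r.x[3],.004,.024]))
# housing: top plate 4 corners + fit
z1=lambda u,v:np.array([u,v])/5+[225,105]-.4
H=[(z1(216,92),[-22,50,60]),(z1(416,98),[22,50,60]),(z1(395,498),[22,-50,60]),(z1(211,492),[-22,-50,60])]
for zz in(.06,): print(unproj(a,np.array([x[0] for x in H]),zz).round(4))
print('hole',unproj(a,[z1(310,310)],.06), 'driver end',unproj(a,[z1(188,155)],.013))
def g(p): return np.ravel([proj(a,(Rz(p[2])@(np.array(x)/1000))+[p[0],p[1],0])[0]-u for u,x in H])
k=least_squares(g,[.44,.27,-.2]); print(k.x,k.fun.reshape(-1,2).round(1).tolist()); np.save("ho.npy",k.x)
im=big(a,225,105,120,115,5); TT=np.eye(4);TT[:3,:3]=Rz(k.x[2]);TT[:2,3]=k.x[:2]; drawbox(im,a,TT,(-.022,.022,-.05,.05,0,.06),(0,0,255),5,np.array([225,105])); cv2.imwrite("pics/ho.png",im)
im=big(b,240,60,240,150,3)
for bb in((-.042,-.03,-.25,.125,0,.014),(.03,.042,-.25,.125,0,.014),(-.049,-.031,-.011,.019,0,.047),(.031,.049,-.011,.019,0,.047),(-.1-r.x[3],-.092-r.x[3],-.016,.024,0,.048)): drawbox(im,b,T,bb,(0,0,255),3,np.array([240,60]))
cv2.imwrite("pics/fe.png",im)
E
```

```text
[ 0.6646916  -0.04727987 -0.09346477  0.06372864] 
 [[-1.0, 1.9], [0.3, 2.1], [-0.0, 2.5], [0.6, 2.6], [-1.4, -2.0], [-1.0, -1.7], [-0.1, -2.3], [1.1, -2.2], [0.3, -1.4], [1.1, -1.2], [-0.6, 0.5], [-0.4, -0.2], [0.3, -0.2], [0.7, -0.1], [-0.7, 0.3], [-0.5, 1.1], [0.1, -0.1], [0.3, 1.1]]
[[ 0.50312082 -0.01660268  0.12878461]]
[[0.4368 0.3308 0.06  ]
 [0.478  0.3201 0.06  ]
 [0.4554 0.2341 0.06  ]
 [0.4148 0.2449 0.06  ]]
hole [[0.44598834 0.28069867 0.06      ]] driver end [[0.4240746  0.31585685 0.013     ]]
[ 0.44602898  0.28163039 -0.25453377] [[-0.6, -4.6], [0.9, -4.6], [0.6, 5.4], [-1.0, 5.5]]
```

View pics/ho.png

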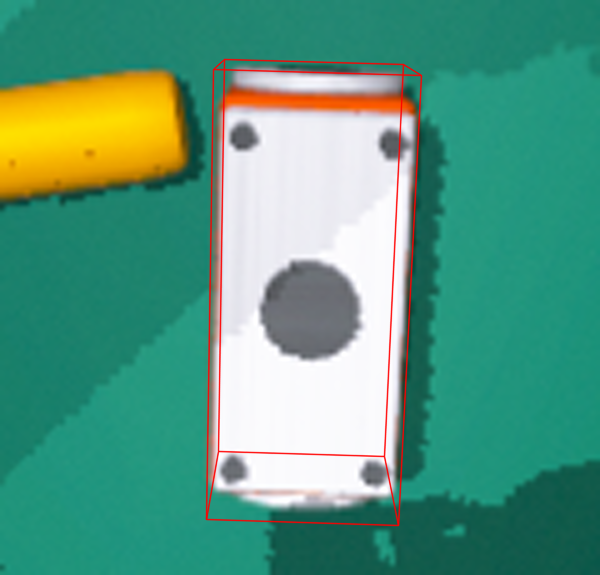

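View pics/fe.png

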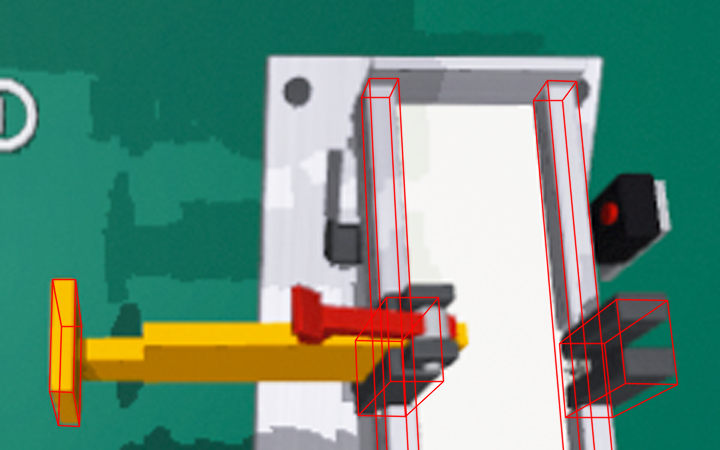

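```bash
python3 - <<'E'
from h import *
a,b=pickle.load(open("c1.pkl","rb")); t,s=pickle.load(open("c0.pkl","rb"))
o=np.array([240,115]);q=np.array([190,165]); z2=lambda u,v:np.array([u,v])/4+[310,65]-.375; zf=lambda u,v:np.array([u,v])/5+[245,135]-.4
zt=lambda u,v:np.array([u,v])/6+o-.4; zs=lambda u,v:np.array([u,v])/5+q-.4
L=[(b,z2(545,372),[31,19,47],1),(b,z2(608,372),[49,19,47],1),(b,z2(553,481),[31,-11,47],1),(b,z2(620,481),[49,-11,47],1),
(b,z2(245,118),[-30,123,0],0),(b,z2(435,120),[30,123,0],0),(b,z2(212,93),[-42,123,14],0),(b,z2(247,93),[-30,123,14],0),(b,z2(448,93),[30,123,14],0),(b,z2(484,93),[42,123,14],0),
(t,zt(680,115),[30,-250,0],1),(t,zt(672,228),[-30,-250,0],1),
(s,zs(45,108),[42,-250,14],1)]
G=[(zf(58,91),[-100,24,48]),(zf(60,276),[-100,-16,48]),(zf(75,329),[-100,-16,0]),(zf(100,91),[-92,24,48]),(zf(106,329),[-92,-16,0])]
def f(p):
    T=slideT(p)
    return np.r_[np.ravel([(proj(c,tf(T,np.array(x)/1000))[0]-u)*[1,w] for c,u,x,w in L]),np.ravel([proj(b,tf(T,np.array(x)/1000-[p[3],0,0]))[0]-u for u,x in G])]
r=least_squares(f,[.55,0,0,.06],loss='soft_l1'); print(r.x,'\n',r.fun.reshape(-1,2).round(1).tolist()); np.save("sl.npy",r.x)
T=slideT(r.x); p=tf(T,[-.1-r.x[3],.004,.024])[0]; print(p)
Rm=tooldown(r.x[2]-np.pi/2); Rp=tooldown(r.x[2]+np.pi/2)
for M in(Rm,Rp):
  for d in(-.035,r.x[3]-.011): print(env.inverse_kinematics(tf(T,[-.1-r.x[3]+d,.004,.02])[0],rv(M)))
E
```

```text
[ 0.66499653 -0.04552286 -0.08559068  0.06372863] 
 [[-0.9, -0.1], [0.5, 0.0], [0.3, 0.5], [1.0, 0.6], [-1.8, -0.0], [-1.3, -0.0], [-0.6, -0.0], [0.6, -0.0], [0.0, -0.0], [0.9, -0.0], [-0.8, 0.3], [-0.5, -0.4], [0.6, 0.7], [0.5, -0.6], [-0.6, -0.1], [-0.2, 0.6], [-0.1, -0.6], [0.6, 0.6]]
[ 0.50318922 -0.01611883  0.12878461]
[-0.65296961  0.32241285  0.72235575  2.15010299 -0.3057936   0.76962546
 -1.39018811]
[-0.59634284  0.4792518   0.74413687  1.9577255  -0.42303412  0.86454527
 -1.28345075]
[-0.38051706  0.2774215   0.38216229  2.1370372  -0.15010131  0.75187585
  1.58357075]
[-0.30048071  0.40596119  0.33935265  1.9420043  -0.18032316  0.82265595
  1.62172604]
```

```bash
python3 - <<'E'
from h import *
r=np.load("sl.npy");T=slideT(r); M=tooldown(r[2]+np.pi/2)
P=lambda x:np.r_[tf(T,[x,.004,.02])[0][:2],.122]
env.gripper_to(0.0)
p=P(-.1-r[3]-.035); env.movep(p+[0,0,.1],rv(M)); env.servo_line(p); print(env.read_eef_pos(),p,env.read_force())
hit=env.servo_line(P(-.1-r[3]-.013),max_speed=.06,until_force=20); print(hit,env.read_eef_pos(),env.read_force())
hit=env.servo_line(P(-.1-.004),max_speed=.05,until_force=24); print(hit,env.read_eef_pos(),env.read_force(),env.read_time_s())
x=np.linalg.inv(T)@np.r_[env.read_eef_pos(),1]; print(x)
env.pause(.1)
c=env.capture("scene"); cv2.imwrite("pics/s1.png",big(c,200,190,120,100,6)); c=env.capture("wrist"); cv2.imwrite("pics/w3.png",c["pixels"][:,:,::-1])
E
```

```text
[ 0.46886628 -0.0151933   0.12261381] [ 0.46814637 -0.01511949  0.122     ] [-0.03575001 -0.5174683   1.09087023]
False [ 0.49052226 -0.01711873  0.12200852] [-0.20019502 -0.52538107 -0.2520822 ]
True [ 0.55366536 -0.02239372  0.12052014] [ 0.16599209 -0.04163753  0.10827593] 7.9167
[-0.11290084  0.00645482  0.01587431  1.        ]
```

View pics/s1.png

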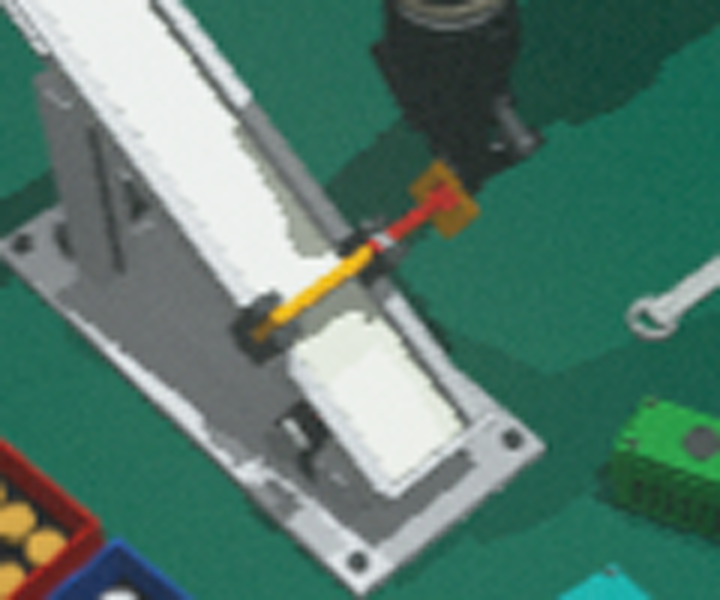

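```bash
python3 - <<'E'
from h import *
r=np.load("sl.npy");T=slideT(r)
P=lambda x:np.r_[tf(T,[x,.006,.02])[0][:2],.1205]
hit=env.servo_line(P(-.100),max_speed=.02,until_force=32); print(hit,env.read_eef_pos(),env.read_force())
print((np.linalg.inv(T)@np.r_[env.read_eef_pos(),1])[:3])
env.pause(.4); print(env.read_force())
p=P(-.16);env.servo_line(p); print(env.read_force()); 
p[2]=.3; env.servo_line(p,max_speed=.25)
c=env.capture("scene"); cv2.imwrite("pics/s2.png",big(c,200,190,120,100,6))
env.movep([.53,-.02,.34],rv(tooldown(-.09))); b=env.capture("wrist"); print(env.read_time_s())
cv2.imwrite("pics/w4.png",big(b,290,110,200,120,4)); pickle.dump(b,open("c2.pkl","wb"))
E
```

```text
True [ 0.55280244 -0.02207139  0.11870547] [-0.0245322  -0.51957271 -0.91418676]
[-0.11378816  0.00757639  0.01442644]
[ 0.09514322 -0.92184142  0.48577463]
[-0.26745936 -0.12050347  0.12167562]
11.85
```

View pics/w4.png

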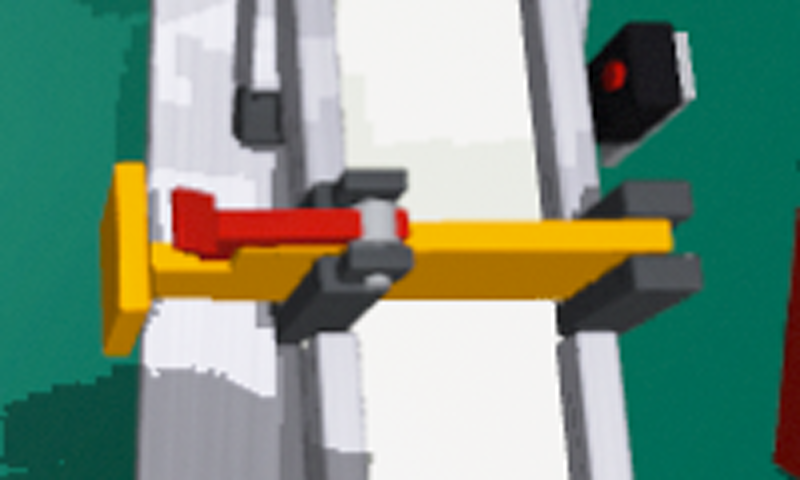

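View pics/s2.png

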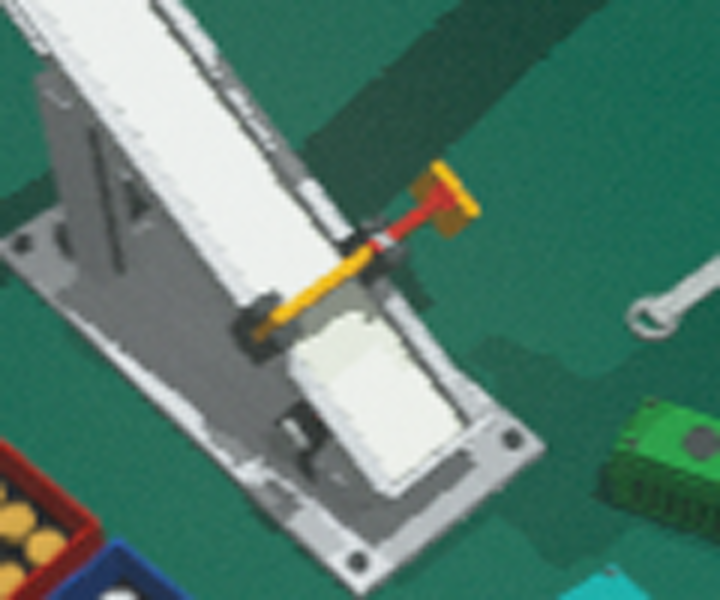

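```bash
python3 - <<'E'
from h import *
b=pickle.load(open("c2.pkl","rb")); r=np.load("sl.npy");T=slideT(r)
w=lambda p:((proj(b,tf(T,np.array(p)/1000))-[290,110]+.5)*4).round(0).tolist()
for g in(0,2,4,6): print(g,w([[-100-g,24,48],[-100-g,-16,48],[-100-g,-16,0]]))
Z=lambda u,v:np.array([u,v])/4+[290,110]-.375
obs=[(Z(116,163),[-100,24,48]),(Z(118,305),[-100,-16,48]),(Z(103,353),[-100,-16,0])]
f=lambda g:np.ravel([proj(b,tf(T,np.array(x)/1000-[g[0],0,0]))[0]-u for u,x in obs]); k=least_squares(f,[0]);print(k.x,k.fun.round(1))
im=big(b,290,110,200,120,4); drawbox(im,b,T,(-.1,-.092,-.016,.024,0,.048),(0,0,255),4,np.array([290,110]))
for z,col in((38,(0,255,0)),(46.7,(255,0,255))): 
  for x in(-78,-70): q=w([[x,4,z]])[0]; cv2.circle(im,(int(q[0]),int(q[1])),3,col,-1)
cv2.imwrite("pics/w4o.png",im)
c0=pickle.load(open("c1.pkl","rb"))[1]; cv2.imwrite("pics/w4c.png",np.vstack([big(c0,320,135,90,50,6),big(b,320,135,90,50,6)]))
E
```

```text
0 [[117.0, 162.0], [121.0, 312.0], [103.0, 359.0]]
2 [[109.0, 162.0], [113.0, 312.0], [96.0, 359.0]]
4 [[101.0, 162.0], [105.0, 312.0], [89.0, 359.0]]
6 [[93.0, 162.0], [97.0, 312.0], [82.0, 359.0]]
[0.00021029] [-0.1 -0.3  0.4  1.7 -0.3  1.4]
```

View pics/w4o.png

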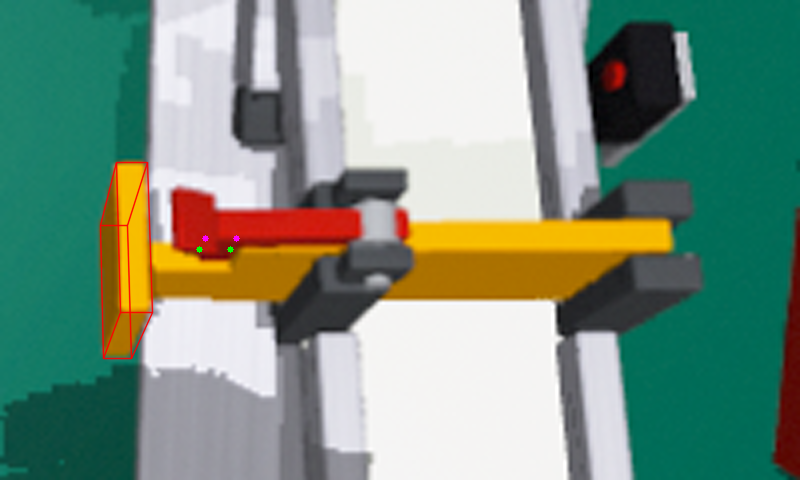

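View pics/w4c.png

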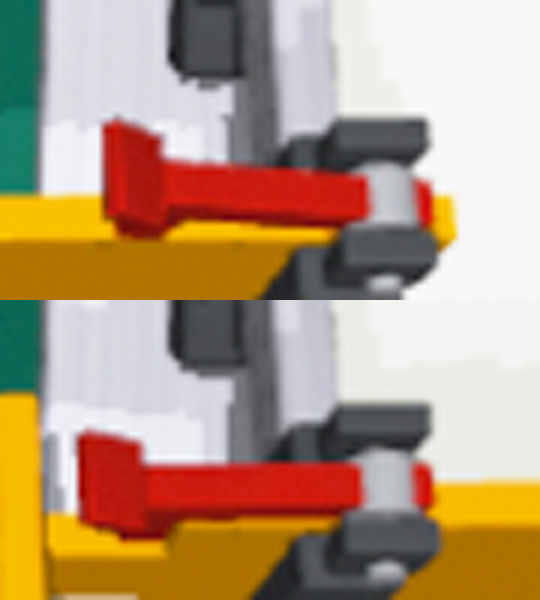

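```bash
python3 - <<'E'
from h import *
h=np.load("ho.npy"); ax=np.array([-np.sin(h[2]),np.cos(h[2]),0]); g=np.r_[h[:2],.022]-.010*ax; M=rv(tooldown(h[2]))
env.gripper_to(.82)
env.movep(g+[0,0,.13],M); env.servo_line(g+[0,0,.05],max_speed=.2); print(env.read_eef_pos()-g)
print(env.servo_line(g,max_speed=.08,until_force=8),env.read_eef_pos()-g,env.read_force())
env.gripper_to(0.0); print(env.read_gripper_width(),env.read_force(),env.read_eef_pos()-g,env.read_time_s())
c=env.capture("top"); cv2.imwrite("pics/t2.png",big(c,120,150,130,130,4))
c=env.capture("wrist"); cv2.imwrite("pics/w5.png",c["pixels"][:,:,::-1])
E
```

```text
[ 0.00114201 -0.00037842  0.05072774]
False [3.10434983e-04 7.90260171e-05 1.43609853e-04] [-0.202755   -0.17012303 -0.59616523]
0.5101148769405937 [-0.41487434 -0.57938549  4.04484812] [0.00048858 0.00034836 0.00065808] 15.5333
```

View pics/w5.png

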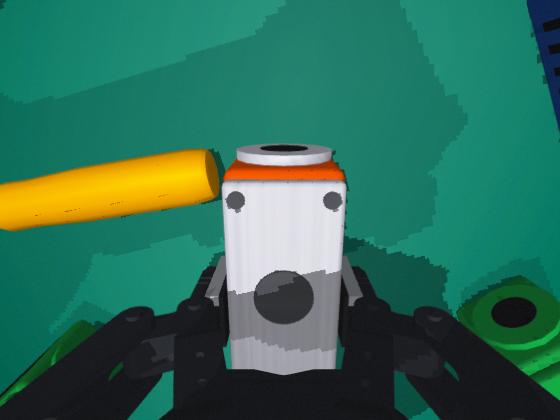

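```bash
python3 - <<'E'
from h import *
r=np.load("sl.npy");T=slideT(r); S=T[:3,:3]@np.array([[0,1,0],[1,0,0],[0,0,-1.]])
p=env.read_eef_pos(); env.servo_line(p+[0,0,.28],max_speed=.2); print(env.read_gripper_width(),env.read_force())
P=lambda y,z:tf(T,[0,y-.010,.022+z])[0]
env.movep(P(-.075,.12),rv(S)); env.pause(.2); print((np.linalg.inv(T)@np.r_[env.read_eef_pos(),1])[:3],env.read_force(),env.read_time_s(),env.read_gripper_width())
c=env.capture("wrist"); cv2.imwrite("pics/w6.png",c["pixels"][:,:,::-1]); pickle.dump(c,open("c3.pkl","wb"))
c=env.capture("scene"); cv2.imwrite("pics/s3.png",big(c,180,120,150,130,5)); 
E
```

```text
0.5024038646012916 [-0.26703038 -0.38529834 -3.7074543 ]
[-1.24494211e-04 -8.40684274e-02  1.42829153e-01] [-0.58399449 -0.33277414 -3.55180233] 18.8083 0.5087365409443376
```

View pics/w6.png

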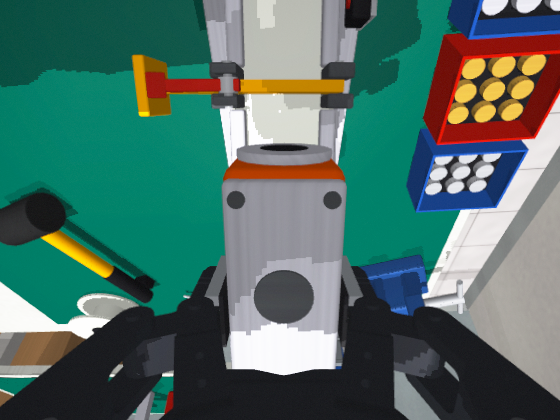

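View pics/s3.png

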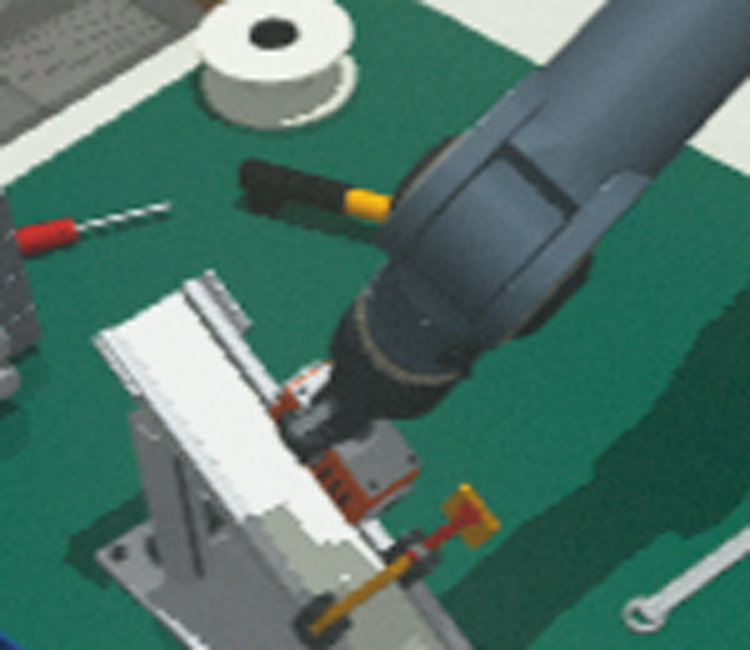

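```bash
python3 - <<'E'
from h import *
r=np.load("sl.npy");T=slideT(r); S=T[:3,:3]@np.array([[0,1,0],[1,0,0],[0,0,-1.]]); I=np.linalg.inv(T)
P=lambda y,z:tf(T,[0,y-.010,.022+z])[0]
loc=lambda:(I@np.r_[env.read_eef_pos(),1])[:3].round(4)
env.servo_line(P(-.072,.02),rv(S),max_speed=.1); env.pause(.2); print(loc(),env.read_force())
hit=env.servo_line(P(-.070,-.008),rv(S),max_speed=.02,until_force=7); print(hit,loc(),env.read_force(),T[:3,:3].T@env.read_force())
env.pause(.3); print(loc(),T[:3,:3].T@env.read_force(),env.read_torque(),env.read_gripper_width(),env.read_time_s())
c=env.capture("wrist"); cv2.imwrite("pics/w7.png",c["pixels"][:,:,::-1]); pickle.dump(c,open("c4.pkl","wb"))
c=env.capture("scene"); cv2.imwrite("pics/s4.png",big(c,190,160,120,100,6)); 
E
```

```text
[ 0.0003 -0.0819  0.0426] [-0.42167106 -0.91811641 -3.996322  ]
True [ 0.0001 -0.0801  0.0231] [0.36877886 2.19330013 3.3614141 ] [0.17993197 0.23909524 4.01946837]
[ 0.0001 -0.0796  0.0231] [ 0.4562283  -1.62402797  6.21336701] [ 0.29118281 -0.3171959   0.13137737] 0.5072622578620943 21.4833
```

View pics/w7.png

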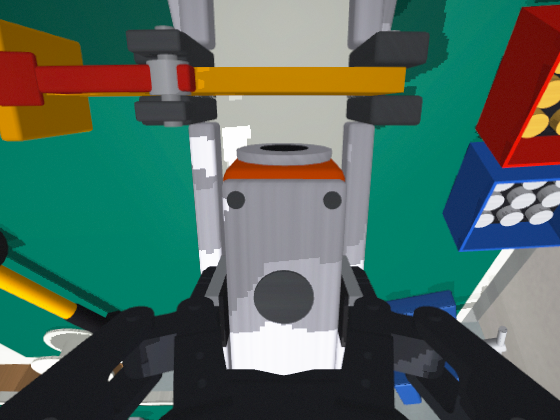

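View pics/s4.png

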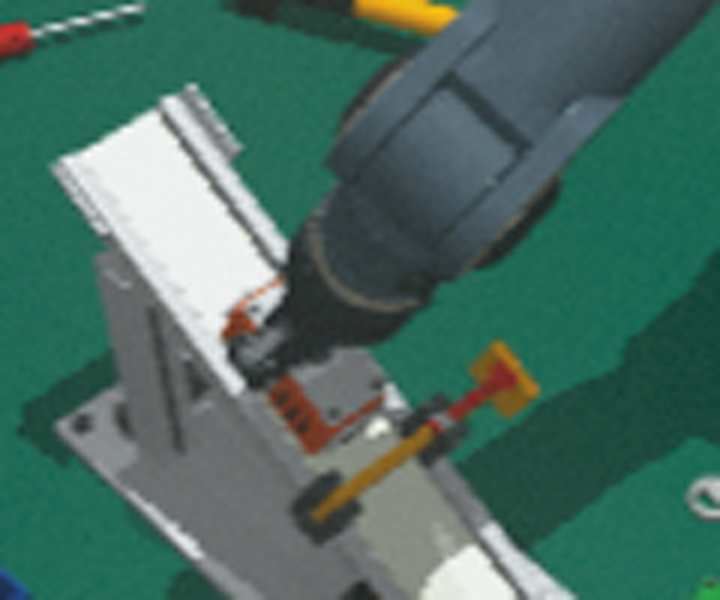

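```bash
python3 - <<'E'
from h import *
r=np.load("sl.npy");T=slideT(r); S=T[:3,:3]@np.array([[0,1,0],[1,0,0],[0,0,-1.]]); I=np.linalg.inv(T)
loc=lambda:(I@np.r_[env.read_eef_pos(),1])[:3].round(4)
L=loc()
hit=env.servo_line(tf(T,[0,-.058,.0232])[0],rv(S),max_speed=.03,until_force=6); print(hit,loc(),T[:3,:3].T@env.read_force())
env.pause(.2); print(loc(),T[:3,:3].T@env.read_force(),env.read_torque())
c=env.capture("wrist"); cv2.imwrite("pics/w8.png",c["pixels"][:,:,::-1])
E
```

```text
False [-0.0002 -0.0582  0.0231] [-0.48958939 -1.28247705  3.29553806]
[-0.0002 -0.0582  0.0231] [-1.27814743 -1.53370179  4.39233885] [0.26619554 0.13915341 0.23264084]
```

View pics/w8.png

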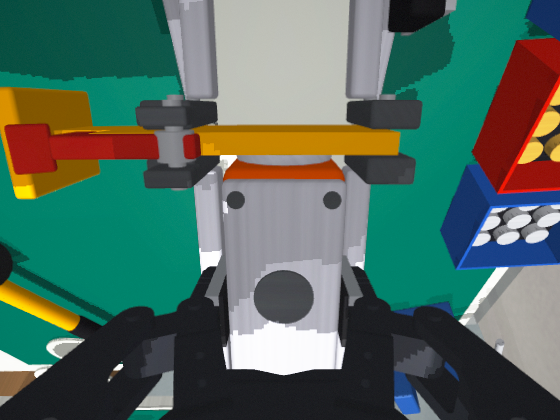

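```bash
python3 - <<'E'
from h import *
r=np.load("sl.npy");T=slideT(r); S=T[:3,:3]@np.array([[0,1,0],[1,0,0],[0,0,-1.]])
env.gripper_to(1.0); env.pause(.3); print(env.read_gripper_width(),env.read_force())
env.servo_line(tf(T,[0,-.060,.12])[0],rv(S),max_speed=.08); env.servo_line(tf(T,[0,-.11,.2])[0],rv(S),max_speed=.15)
env.pause(.5);c=env.capture("wrist"); cv2.imwrite("pics/w9.png",c["pixels"][:,:,::-1]);pickle.dump(c,open("c5.pkl","wb"))
im=c["pixels"][:,:,::-1].copy()
drawbox(im,c,T,(-.022,.022,-.1,0,0,.06),(0,0,255),1,np.zeros(2)); cv2.imwrite("pics/w9o.png",im)
d=env.capture("scene"); cv2.imwrite("pics/s5.png",big(d,190,160,120,100,6)); print(env.read_time_s())
t=env.capture("top"); cv2.imwrite("pics/t5.png",t["pixels"][:,:,::-1])
E
```

```text
0.9995302222609319 [-0.33590414  0.23907558 -0.08509329]
26.2167
```

View pics/w9o.png

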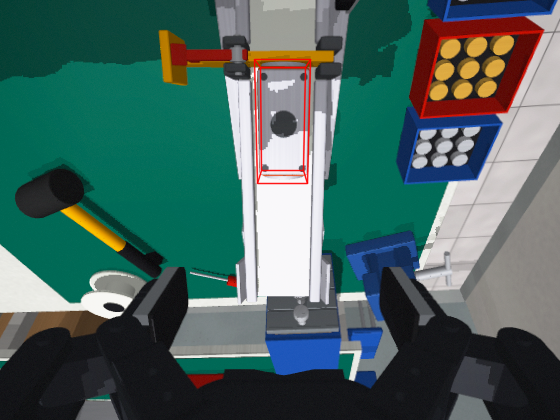

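View pics/s5.png

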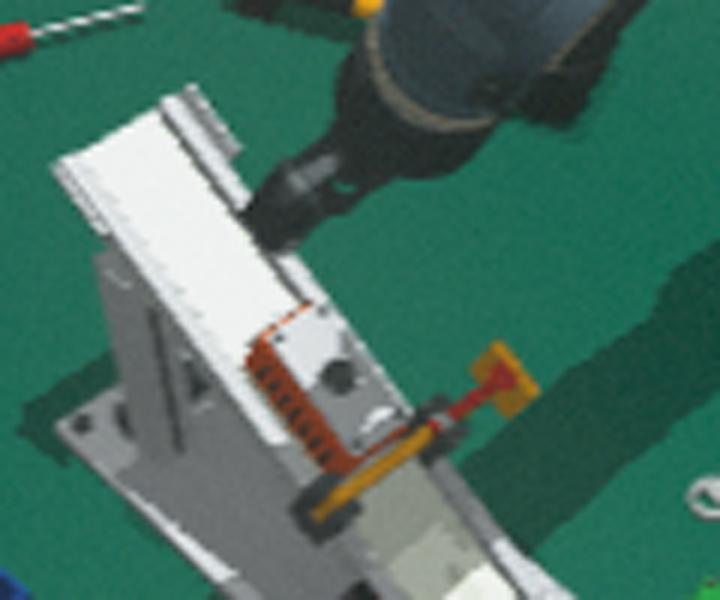

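View pics/t5.png

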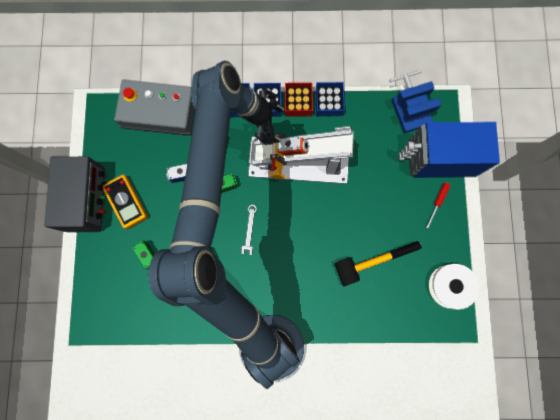

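```bash
python3 - <<'E'
from h import *
print(env.read_force(),env.read_joint_vel().round(3) if hasattr(env.read_joint_vel(),'round') else env.read_joint_vel()); env.close_job()
E
```

```text
[-0.1575599  -0.08139283  0.59541241] [ 0.001 -0.    -0.    -0.001  0.002  0.001 -0.   ]
the job is handed in; nothing more can be done
```

The gate is shut and caught, the orange housing rests against it on the slide, and the job is handed in at about 26 s of the 58 s allowed.

**Gate:** I pushed the flange home with the closed fingers until the force stop tripped, then pushed once more to be sure. In the wrist picture the gate measured about 0.2 mm from its stop. The red catch was down behind the plate's end; I judged that by eye.

**Housing:** I gripped it across its 44 mm width (the gripper read about 43 mm). I set it flat on the bed until contact, about 1 mm from the computed height. Then I slid it down to the gate while still gripped, and opened the fingers.

**Last checks:**
- After release, the housing matched the outline computed for a part lying flat against the gate, centred between the rails and with its top up.
- The arm was clear, still, and reading under 1 N.
- Slid down under grip, the housing never built up the 6 N that would have confirmed touching the gate. That contact rests on the pictures alone.
- In the last top view the multimeter, mallet, spanner and red screwdriver look unmoved by eye. The arm hid the yellow screwdriver and part of the blue housing there. The screwdriver was untouched in the wrist picture at the grasp, and the arm did not work near the blue housing.

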